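# Thread the clay rings onto the drying skewer and hang them up

## Task

Take the drying skewer by its wooden handle and thread it from the cradle's open end through all three standing clay rings until its collar pushes the whole row snug, touching one another, against the sprung end stop; press with about 7 N for a second. The clay is raw: never load a ring with more than 15 N and never touch the rings with the fingers. Then lift the rings off as one stack on the skewer, hang the skewer in both forks of the drying stand with its tip pointing the way the stand runs, and let go, leaving the other things where they are.

Things in the scene. Friction and masses are not known exactly. Their poses are not given: they have to be found in the camera images.
- skewer_grip (a point): centre of the skewer's wooden handle, where to grip it; x points along the skewer to its tip, z up as it lies in the rest. The skewer is loose, 160 g, and lies level in the tool rest. Handle block 75 long x 22 wide x 26 mm high, from 40 mm behind this point to 35 mm ahead of it; from there on a steel rod of 8 mm diameter
- skewer_collar (a point): centre of the front face of the skewer's collar, a steel disc of 32 mm diameter, 5 mm thick, fixed on the rod 72 mm ahead of the handle centre; same axes. The rod is bare for 32 mm between handle and collar
- skewer_tip (a point): the skewer's tip, 168 mm ahead of the handle centre on the rod's axis; same axes. The last 10 mm of the rod taper from 8 to 3 mm
- rest: fixed wooden tool rest in which the skewer starts; origin on the table under the handle centre; x along the skewer to its tip. A 12 mm block carries the handle 30 mm behind the origin; a V fork (10 mm thick, top 67 mm high) carries the rod 115 mm ahead; the skewer's axis lies 60 mm above the table
- cradle: fixed wooden cradle; origin on the table under its middle; x is the threading direction, from the open end to the stop. Two level dowels (10 mm diameter, axes 32 mm apart, tops 58 mm above the table) run from x = -50 to 125 mm and carry the rings with their bores' axis at y = 0, about 75 mm above the table
- cradle_end (a point): far end of the cradle, 125 mm ahead of its origin, on the bores' axis; cradle's axes. The sprung end stop, a wooden fork riding on the dowels, has its face between x = 34 and 62 mm of the cradle (not measured: feel for it). It yields 1 mm per 5 N, at most 6 mm; its 18 mm slot, open at the top, lets the rod pass. Beyond the stop nothing is higher than 60 mm
- ring_1_center (a point): raw clay ring, outside diameter 44 mm, bore 13 mm, 16 mm long, 40 g, standing on edge in the cradle; point at the centre of its bore; its x axis is the bore's axis, in the threading direction. It is loose and slides along the dowels. First one, next to the open end
- ring_2_center (a point): raw clay ring, outside diameter 44 mm, bore 13 mm, 16 mm long, 40 g, standing on edge in the cradle; point at the centre of its bore; its x axis is the bore's axis, in the threading direction. It is loose and slides along the dowels. Middle one, 4 to 14 mm clear of the others
- ring_3_center (a point): raw clay ring, outside diameter 44 mm, bore 13 mm, 16 mm long, 40 g, standing on edge in the cradle; point at the centre of its bore; its x axis is the bore's axis, in the threading direction. It is loose and slides along the dowels. Last one, 6 to 40 mm short of the stop
- stand: fixed drying stand, a board with two V forks (10 mm thick, V 25 mm wide, top 82 mm high) 51 mm (takes the bare rod between handle and collar) and 142 mm (takes the rod beyond the rings) ahead of its origin. Origin on the table under where the handle centre hangs; x the way the tip points. A rod lying in the forks has its axis 75 mm above the table
- pitcher: bystander, leave it: steel jug with a handle, 84 mm wide, 100 mm high; origin at the centre of its underside
- paint_a: bystander, leave it: small capped paint bottle, 34 mm wide, 85 mm high; origin at the centre of its underside
- paint_b: bystander, leave it: small capped paint bottle, 34 mm wide, 85 mm high; origin at the centre of its underside
- candle: bystander, leave it: squat candle jar with a wooden lid, 60 mm wide, 45 mm high; origin at the centre of its underside
- spare_ring: bystander, leave it: a fourth clay ring of the same size lying flat on the table; not part of the job; origin at the centre of its underside
- paper_cup: bystander, leave it: paper cup, 72 mm wide, 85 mm high; origin at the centre of its underside
- brush: bystander, leave it: paint brush lying on the table, 180 mm long; x along it; origin at the centre of its underside
Not all that is in view belongs to the job. What is shaped like the part that bears skewer_grip but orange is not meant.

How it is judged:
By the outcome, as a careful person would: the job done as asked, in the order asked, and still so for the second after the job is handed in, with the robot touching nothing.
It also fails if it takes over 61 s, if anything falls off the work surface, if the arm or the gripper's body presses on something with over 40 N, if the wrist force passes 120 N, or if a joint passes its speed limit or range.

## Robot

A 6-joint arm with a two-finger parallel gripper is mounted at the origin on the work surface. World frame = base frame: x ahead of the robot, y to its left, z up, the work surface at z = 0. Lengths are in m, angles in rad, forces in N, time in s.
With the tool pointing down it reaches from about 0.325 to 0.9 m from the base axis. Payload 6.1 kg.
Tool frame: the origin (TCP) lies midway between the tips of the shut fingers; the grasp point (between the pads) lies 19 mm behind it; z points along the fingers, y is the line along which they close (so a half turn about z gives the same grasp; the last joint's range is limited). The gripper opens to 85 mm and grips with 20 to 120 N. Pads are 22 mm wide; open, the fingers measure 114 mm over their backs; the gripper's body (76 mm by 85 mm) begins 54 mm behind the grasp point. The pads swing forward as they close: fully open they stand 13 mm farther back than shut.
Start: joints at [1.191, 0.22, 1.526, -0, 1.395, -0.126], TCP at [0.157, 0.605, 0.231] pointing down, gripper open.
Joint ranges: [-2.98, 2.98], [-0.91, 2.08], [0.09, 2.57], [-1.24, 4.39], [0.2, 2.65], [-2.68, 2.68]. Speed limits (rad/s): [2.57, 2.57, 3.01, 3.14, 3.14, 3.14].

## Interface

Orientations are given as [roll, pitch, yaw] about the fixed x, y, z axes, in that order (R = Rz(yaw) Ry(pitch) Rx(roll)).
In Python, from plant import movep, move_l, set_joints, gripper_to, hold, inverse_kinematics, observe, get_image, get_calibration, Unreachable, job_done gives the robot as it stands. Calls block until the motion is done:
- movep(position, orientation): joint-space move of the TCP to a pose.
- move_l(position, feed=0.15, rotation=None, max_force=None): straight line of the TCP; rotation=None keeps the orientation; feed is the mean speed in m/s. With max_force (N) it stops when the force on the tool has changed by that much, and returns True; else False.
- set_joints(angles): joint-space move.
- gripper_to(opening, f_grip=None): finger opening in m; f_grip is the grip in N (None keeps the last); returns when the fingers have stopped.
- hold(seconds).
- inverse_kinematics(position, orientation): joint angles nearest the present ones, or None.
- observe(): the state.
- get_image(name): name is "scene" or "side" or "wrist"; returns (picture, depth): 384x512x3 uint8, red, green, blue; 384x512 float32, m along the optical axis (not along the pixel's ray), 0 where there is no reading.
- get_calibration(name): a dict with "intrinsics" (3x3 intrinsics, pixels), "world_from_camera" (4x4, takes a point from camera to world coordinates). Camera axes: x right, y down, z forward; pixel columns grow to the right and rows downward; lengths in m; the calibration is good to about 2 mm. A picture is of the moment at which its call begins: read the wrist's pose just before it. get_calibration takes no time and is no camera call; for the wrist camera it gives the pose at the moment of the call.
A pose or a line that the arm cannot do raises Unreachable and nothing moves.
- job_done(): hands the job in; it is judged then, once.
The state is a dict: "time_s": time; "q": joint angles; "joint_velocities": joint speeds; "joint_torque": joint torques, N m; "eef_pos": TCP position; "tcp_rot": TCP orientation; "ft_force": force on the tool from outside, world axes, zero at the start; "torque": the same for the moment, N m; "opening": finger opening in m; "grasp_force": force on a finger pad.
Only numpy, scipy, OpenCV 4.12 (cv2) and the standard library are available. Lean on these libraries where they do the work, as an engineer would, in place of code of your own. Each camera call takes 0.05 s, during which the arm holds its last target. There are 200 camera calls.

## Working session

There is one attempt and no reset: what is moved stays moved. The work goes in short steps, each a Python script; the robot and the scene stay as the last script left them, time stands still between calls to the robot, and variables do not carry over. Pictures are saved under pics/ and viewed, at most 10 in all, crops included, and the job is handed in when it is done.

```bash
ls; mkdir -p pics; python3 - <<'E'
from plant import *
import cv2,numpy as np
for n in ("scene","side"):
    im,d=get_image(n); np.save(f"pics/{n}_d.npy",d); cv2.imwrite(f"pics/{n}.png",im[:,:,::-1]); 
    cv2.imwrite(f"pics/{n}_v.png",cv2.resize(im[:,:,::-1],(800,600),interpolation=cv2.INTER_CUBIC))
    c=get_calibration(n); print(n,np.round(c["intrinsics"],1).tolist(),np.round(c["world_from_camera"],3).tolist())
print(observe())
E
```

```text
pics
scene [[355.9, 0.0, 256.2], [0.0, 355.9, 185.7], [0.0, 0.0, 1.0]] [[0.539, 0.488, -0.686, 1.187], [0.842, -0.314, 0.438, -0.441], [-0.001, -0.814, -0.581, 0.69], [0.0, 0.0, 0.0, 1.0]]
side [[388.3, 0.0, 254.3], [0.0, 388.3, 189.9], [0.0, 0.0, 1.0]] [[0.854, -0.281, 0.438, -0.067], [-0.52, -0.467, 0.715, -0.857], [0.004, -0.838, -0.545, 0.745], [0.0, 0.0, 0.0, 1.0]]
{'time_s': 0.1, 'q': array([ 1.19090026e+00,  2.21160126e-01,  1.52749232e+00, -1.26369962e-05,
        1.39474812e+00, -1.26125506e-01]), 'joint_velocities': array([-0.00052955, -0.00277635, -0.00107165,  0.0003881 ,  0.00053501,
       -0.00062758]), 'joint_torque': array([ 1.02571805e-03, -4.98244679e+01, -3.90546513e+01, -2.12751174e-04,
        5.73975660e-03,  4.88297189e-06]), 'eef_pos': array([0.15672401, 0.60445377, 0.23030301]), 'tcp_rot': array([-3.13979753e+00, -2.15081430e-04,  2.88782412e+00]), 'ft_force': array([-0.46731069, -0.80303966, -0.22854207]), 'torque': array([-0.00761288, -0.03936499, -0.01370497]), 'grasp_force': 0.0, 'opening': 0.08530809849317304}
```

View pics/scene_v.png

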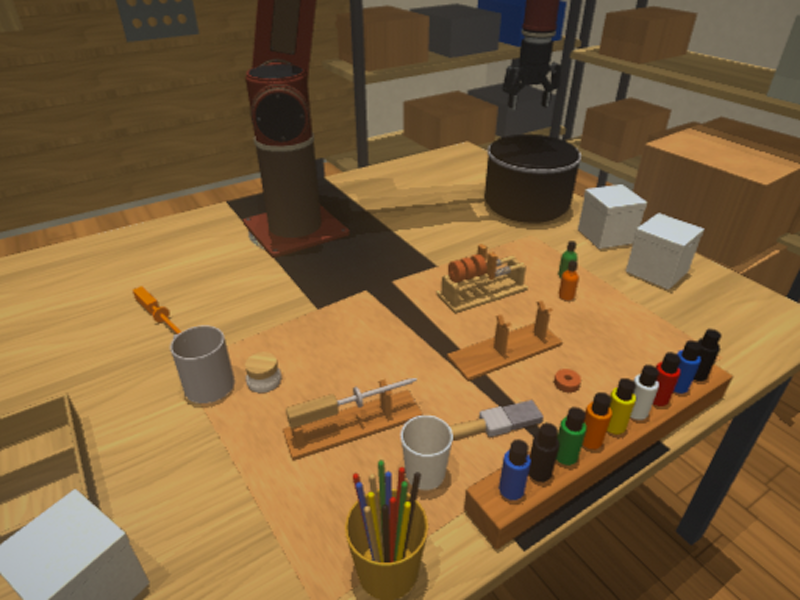

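View pics/side_v.png

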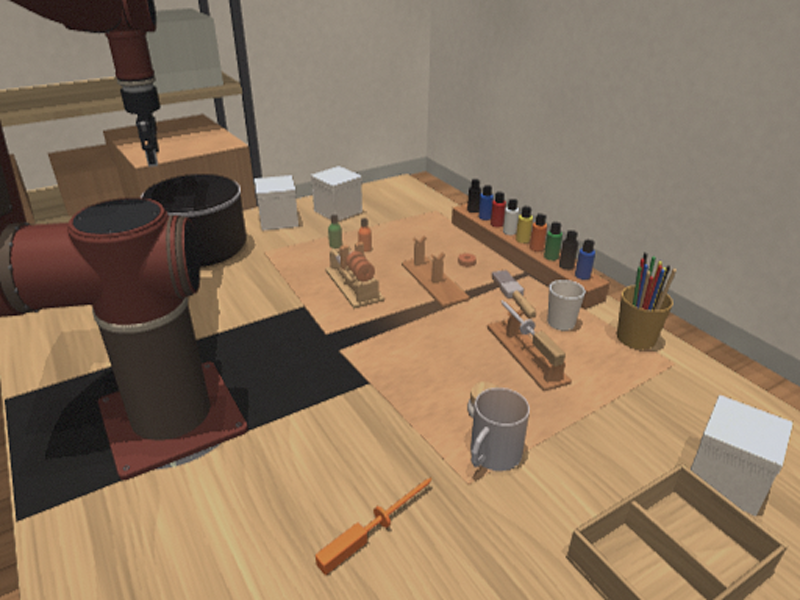

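Candidates (800×600 scene view): the wooden-handled skewer in the rest, handle at (315,410) and tip at (415,380); the orange look-alike at (155,305); and the brush at (490,420). I choose the one in the rest. The cradle with rings is at (480,275), rings at the left/open end and stop fork at (490,262). The stand is at (505,345), with its forks towards the right, so its tip end is to the right.

```bash
cat > h.py <<'E'
from plant import *
import cv2,numpy as np
def pts(c,d,uv):
    K,T=np.array(c["intrinsics"]),np.array(c["world_from_camera"])
    uv=np.atleast_2d(uv).astype(float); z=np.array([d[int(round(v)),int(round(u))] for u,v in uv])
    p=np.c_[(uv[:,0]-K[0,2])/K[0,0]*z,(uv[:,1]-K[1,2])/K[1,1]*z,z]
    return p@T[:3,:3].T+T[:3,3]
def ray(c,uv,h):
    K,T=np.array(c["intrinsics"]),np.array(c["world_from_camera"])
    uv=np.atleast_2d(uv).astype(float)
    r=np.c_[(uv[:,0]-K[0,2])/K[0,0],(uv[:,1]-K[1,2])/K[1,1],np.ones(len(uv))]@T[:3,:3].T
    return T[:3,3]+r*((h-T[2,3])/r[:,2])[:,None]
def snap(n,tag):
    c=get_calibration(n); im,d=get_image(n); np.savez(f"pics/{tag}.npz",im=im,d=d,K=c["intrinsics"],T=c["world_from_camera"])
    cv2.imwrite(f"pics/{tag}.png",im[:,:,::-1]); return c,im,d
E
python3 - <<'E'
from h import *
d=np.load("pics/scene_d.npy"); c=get_calibration("scene")
names="handleback handlefront collar tip resfork | ring1 ring3 stop cradfar | f1 f2 standL standR | cup pitcher candle spare paintg painto".replace("|","").split()
uv=[(292,410),(338,400),(359,397),(413,380),(386,393),(455,268),(482,264),(491,258),(522,268),(501,325),(543,312),(455,362),(555,342),(427,430),(203,345),(262,362),(568,378),(570,250),(569,270)]
for n,p in zip(names,pts(c,d,np.array(uv)*0.64)): print(n,p.round(3))
c=get_calibration("wrist");o=observe();T=np.array(c["world_from_camera"]);print(c["intrinsics"],T.round(3),o["eef_pos"])
E
```

```text
handleback [ 0.627 -0.273  0.072]
handlefront [ 0.638 -0.203  0.063]
collar [ 0.655 -0.176  0.069]
tip [ 0.662 -0.082  0.06 ]
resfork [ 0.666 -0.135  0.064]
ring1 [0.467 0.148 0.084]
ring3 [0.488 0.2   0.087]
stop [0.492 0.218 0.097]
cradfar [0.505 0.297 0.052]
f1 [0.642 0.117 0.071]
f2 [0.652 0.209 0.068]
standL [0.622 0.036 0.009]
standR [0.681 0.222 0.012]
cup [ 0.755 -0.12   0.057]
pitcher [ 0.394 -0.337  0.057]
candle [ 0.477 -0.265  0.046]
spare [0.757 0.178 0.006]
paintg [0.527 0.411 0.069]
painto [0.577 0.355 0.066]
[[340.74989018   0.         262.12283525]
 [  0.         340.74989018 192.83252698]
 [  0.           0.           1.        ]] [[ 0.25   0.931  0.267  0.088]
 [ 0.968 -0.24  -0.071  0.623]
 [-0.002  0.276 -0.961  0.373]
 [ 0.     0.     0.     1.   ]] [0.15672401 0.60445377 0.23030301]
```

```bash
python3 - <<'E'
from h import *
pi=np.pi; ims=[]
for n,p,yaw in (("cradle",(.487,.21,.22),1.35),("stand",(.645,.14,.22),1.40),("skewer",(.65,-.18,.22),1.40)):
    movep(p,[pi,0,yaw]); hold(.3); c,im,d=snap("wrist","w_"+n); o=observe(); print(n,o["time_s"],o["eef_pos"].round(4),o["q"].round(2)); ims.append(im)
s=[cv2.resize(i,(400,300),interpolation=cv2.INTER_AREA) for i in ims]; 
cv2.imwrite("pics/m1.png",np.vstack([np.hstack(s[:2]),np.hstack([s[2],s[2]*0])])[:,:,::-1])
E
```

```text
cradle 2.3167 [0.4869 0.2104 0.22  ] [0.26 0.   1.79 0.   1.35 0.48]
stand 3.3917 [0.6445 0.1408 0.2206] [0.1  0.31 1.44 0.   1.39 0.27]
skewer 4.9583 [ 0.6502 -0.1791  0.2201] [-0.39  0.34  1.4   0.    1.4  -0.22]
```

View pics/m1.png

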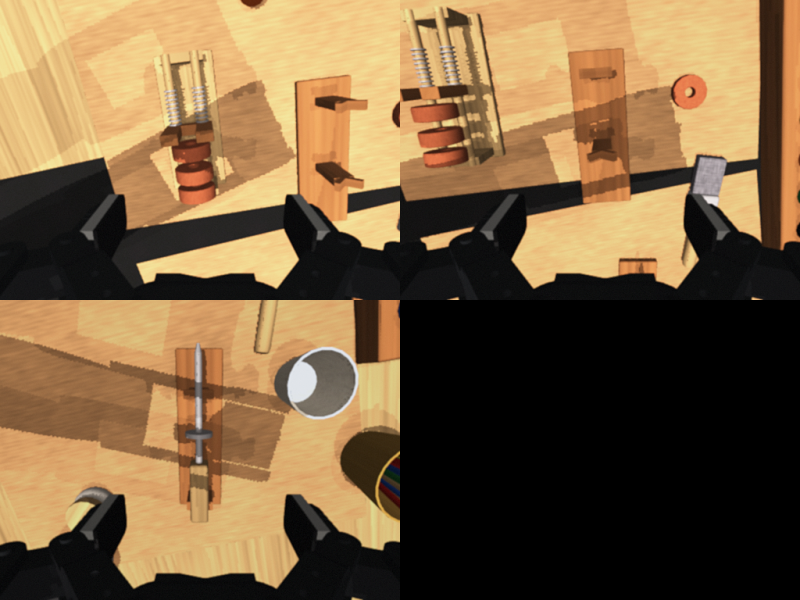

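```bash
cat >> h.py <<'E'
def cloud(tag):
    f=np.load(f"pics/{tag}.npz"); d=f["d"]; K=f["K"];T=f["T"]
    v,u=np.mgrid[:384,:512]; z=d
    p=np.stack([(u-K[0,2])/K[0,0]*z,(v-K[1,2])/K[1,1]*z,z],-1)@T[:3,:3].T+T[:3,3]
    p[d<=0]=np.nan
    return p,f["im"].astype(int),cv2.cvtColor(f["im"],cv2.COLOR_RGB2HSV).astype(int),dict(intrinsics=K,world_from_camera=T)
def fr(p,o,yaw):
    c,s=np.cos(yaw),np.sin(yaw); q=p-np.array([*o,0]); return np.stack([c*q[...,0]+s*q[...,1],-s*q[...,0]+c*q[...,1],q[...,2]],-1)
E
python3 - <<'E'
from h import *
# skewer
P,im,hsv,c=cloud("w_skewer"); yaw=1.40
q=fr(P,(.635,-.235),yaw)
m=(abs(q[...,1])<.04)&(q[...,0]>-.08)&(q[...,0]<.19)&(q[...,2]>.045)&(q[...,2]<.09)
h=q[m]
print("table z",np.nanmedian(q[(abs(q[...,1])>.06)&(abs(q[...,1])<.1)][:,2]))
for x in np.arange(-.06,.19,.008):
    s=h[abs(h[:,0]-x)<.004]
    if len(s)>3: print(round(x,3),len(s),"y",np.percentile(s[:,1],[2,50,98]).round(4),"zmax",np.percentile(s[:,2],[50,95]).round(4))
# cradle
P,im,hsv,c=cloud("w_cradle"); q=fr(P,(.487,.21),1.35)
red=((hsv[...,0]<9)|(hsv[...,0]>174))&(hsv[...,1]>130)
m=red&(abs(q[...,1])<.05)&(abs(q[...,0])<.1)&(q[...,2]>.07)
h=q[m]; print("cradle")
for x in np.arange(-.08,.1,.004):
    s=h[abs(h[:,0]-x)<.002]
    if len(s)>3: print(round(x,3),len(s),"y",np.percentile(s[:,1],[2,50,98]).round(4),"z",np.percentile(s[:,2],[5,50,95]).round(4))
# stand
P,im,hsv,c=cloud("w_stand"); q=fr(P,(.645,.14),1.40)
m=(abs(q[...,1])<.06)&(abs(q[...,0])<.12)&(q[...,2]>.055)&(q[...,2]<.1)
h=q[m]; print("stand")
for x in np.arange(-.12,.12,.004):
    s=h[abs(h[:,0]-x)<.002]
    if len(s)>3: print(round(x,3),len(s),"y",np.percentile(s[:,1],[2,50,98]).round(4),"z",np.percentile(s[:,2],[5,50,95]).round(4))
E
```

```text
table z 0.0011368909395511606
-0.044 159 y [-0.0141  0.0009  0.0168] zmax [0.0726 0.0739]
-0.036 242 y [-0.0151  0.0008  0.0177] zmax [0.0726 0.0741]
-0.028 195 y [-0.013   0.0018  0.0165] zmax [0.0731 0.0742]
-0.02 179 y [-0.0086  0.0017  0.0121] zmax [0.073 0.074]
-0.012 177 y [-0.0086  0.0017  0.012 ] zmax [0.073  0.0742]
-0.004 185 y [-0.0085  0.0017  0.0119] zmax [0.073  0.0741]
0.004 192 y [-0.0085  0.0026  0.0128] zmax [0.073  0.0739]
0.012 196 y [-0.0084  0.0016  0.0127] zmax [0.073  0.0742]
0.02 196 y [-0.0084  0.0025  0.0126] zmax [0.073  0.0742]
0.028 267 y [-0.0084  0.0017  0.0123] zmax [0.0673 0.0735]
0.036 75 y [-0.0019  0.0017  0.0055] zmax [0.0633 0.0648]
0.044 69 y [-0.0016  0.0017  0.0054] zmax [0.0636 0.0648]
0.052 68 y [-0.001   0.0021  0.0054] zmax [0.0636 0.0649]
0.06 178 y [-0.0137  0.0023  0.0178] zmax [0.0737 0.0764]
0.068 266 y [-0.012   0.0023  0.0165] zmax [0.0638 0.0749]
0.076 79 y [-0.0011  0.0025  0.0061] zmax [0.0631 0.0649]
0.084 82 y [-0.0011  0.0024  0.0061] zmax [0.0633 0.0645]
0.092 81 y [-0.0011  0.0024  0.006 ] zmax [0.0631 0.0648]
0.1 126 y [-0
[... 1332 characters left out ...]
0964]
-0.008 218 y [-0.0031  0.015   0.035 ] z [0.0844 0.0939 0.0967]
-0.004 306 y [-0.0022  0.0169  0.034 ] z [0.073  0.0908 0.096 ]
0.0 49 y [-0.0022  0.0045  0.0126] z [0.082  0.0863 0.0923]
stand
-0.024 26 y [0.0011 0.0134 0.0205] z [0.0713 0.0774 0.082 ]
-0.02 159 y [-0.0116  0.0051  0.0207] z [0.0704 0.0778 0.0818]
-0.016 170 y [-0.0112  0.0051  0.0209] z [0.0701 0.0776 0.082 ]
-0.012 237 y [-0.0106  0.0025  0.0185] z [0.0568 0.0702 0.0809]
0.068 105 y [-0.0039  0.0164  0.0275] z [0.0705 0.0779 0.0819]
0.072 212 y [-0.0053  0.0116  0.0273] z [0.0701 0.0779 0.0817]
0.076 206 y [-0.0047  0.0112  0.0273] z [0.0703 0.0776 0.0818]
0.08 26 y [-0.0046  0.0001  0.0086] z [0.074  0.0796 0.0821]
```

```bash
cat > fit.py <<'E'
from h import *
from scipy.optimize import least_squares
def line(h,xs,w,ym=None):
    X=[];Y=[]
    for x in xs:
        s=h[abs(h[:,0]-x)<w]
        if len(s)>15: X.append(x);Y.append((np.percentile(s[:,1],2)+np.percentile(s[:,1],98))/2)
    return np.polyfit(X,Y,1),np.std(Y-np.polyval(np.polyfit(X,Y,1),X))
def rings(tag,o,yaw):
    P,im,hsv,c=cloud(tag); red=((hsv[...,0]<9)|(hsv[...,0]>174))&(hsv[...,1]>130)
    q=fr(P,o,yaw); h=q[red&(abs(q[...,1])<.04)&(abs(q[...,0])<.1)&(q[...,2]>.083)&(q[...,2]<.1)]
    # cylinder axis y=a+bx, z=zc
    f=lambda t:np.hypot((h[:,1]-t[0]-t[1]*h[:,0]),h[:,2]-t[2])-.022
    r=least_squares(f,[0,0,.075],loss="soft_l1",f_scale=.0007); return h,r.x,np.median(abs(f(r.x)))
E
cat > fit1.py <<'E'
from fit import *
P,im,hsv,c=cloud("w_skewer"); o,yaw=(.635,-.235),1.407
q=fr(P,o,yaw); h=q[(abs(q[...,1])<.03)&(q[...,2]>.055)&(q[...,2]<.08)]
print("rod",line(h,np.r_[np.arange(.038,.056,.003),np.arange(.078,.094,.003),np.arange(.124,.15,.003)],.002),"handle",line(h,np.arange(-.016,.026,.003),.002))
hh=h[(h[:,2]>.071)]; print("handle x",np.percentile(hh[hh[:,0]<.045][:,0],[.5,99.5]),"collar x",np.percentile(hh[hh[:,0]>.045][:,0],[.5,50,99.5]),"tip",h[h[:,0]<.19][:,0].max())
o,yaw=(.487,.21),1.47
h,t,e=rings("w_cradle",o,yaw); print("rings",t,e)
n,b=np.histogram(h[h[:,2]>.092][:,0],np.arange(-.08,.04,.001)); print([(round(x,3),k) for x,k in zip(b,n) if k])
P,im,hsv,c=cloud("w_cradle"); q=fr(P,o,yaw); s=q[(abs(q[...,1]-.012)<.035)&(q[...,0]>-.1)&(q[...,0]<.15)&(q[...,2]>.03)]
for x in np.arange(-.1,.15,.01):
    k=s[abs(s[:,0]-x)<.004]
    if len(k)>5: print(round(x,3),"ypct",np.percentile(k[:,1],[2,98]).round(4),"z",np.percentile(k[:,2],[50,98]).round(4))
o,yaw=(.645,.14),1.472
P,im,hsv,c=cloud("w_stand"); q=fr(P,o,yaw); h=q[(abs(q[...,1])<.05)&(abs(q[...,0])<.12)&(q[...,2]>.073)&(q[...,2]<.09)]
for a in (-1,1):
    s=h[(h[:,0]-.03)*a>0]; print("fork",np.percentile(s,[1,99],axis=0).round(4).tolist())
b=q[(abs(q[...,1])<.06)&(abs(q[...,0])<.14)&(q[...,2]>.006)&(q[...,2]<.03)]; print("board",np.percentile(b,[1,99],axis=0).round(4).tolist())
E
python3 fit1.py
```

```text
rod (array([-0.00189746,  0.00187986]), np.float64(0.00017923758248744026)) handle (array([0.00678931, 0.00188891]), np.float64(0.00013210620432557222))
handle x [-0.04642176  0.02693619] collar x [0.05969159 0.06269336 0.06488887] tip 0.16009634753808064
rings [0.01759682 0.00723788 0.07360748] 0.0006223098008494299
[(np.float64(-0.064), np.int64(7)), (np.float64(-0.063), np.int64(9)), (np.float64(-0.062), np.int64(9)), (np.float64(-0.061), np.int64(5)), (np.float64(-0.06), np.int64(5)), (np.float64(-0.059), np.int64(7)), (np.float64(-0.058), np.int64(8)), (np.float64(-0.057), np.int64(10)), (np.float64(-0.056), np.int64(4)), (np.float64(-0.055), np.int64(8)), (np.float64(-0.054), np.int64(5)), (np.float64(-0.053), np.int64(9)), (np.float64(-0.052), np.int64(9)), (np.float64(-0.051), np.int64(26)), (np.float64(-0.05), np.int64(38)), (np.float64(-0.049), np.int64(1)), (np.float64(-0.044), np.int64(2)), (np.float64(-0.043), np.int64(10)), (np.float64(-0.042), np.int64(11)), (np.float64(-0.041), np.int64(6)), (np.float64(-0.04), np.int64(9)), (np.float64(-0.039), np.int64(7)), (np.floa
[... 1346 characters left out ...]
z [0.0935 0.097 ]
-0.0 ypct [-0.001   0.0444] z [0.0964 0.2627]
0.01 ypct [-0.018   0.0433] z [0.2981 0.3041]
0.02 ypct [-0.0185  0.0465] z [0.2984 0.3106]
0.03 ypct [-0.0041  0.0395] z [0.058  0.0617]
0.04 ypct [-0.0043  0.0395] z [0.0582 0.0613]
0.05 ypct [-0.0046  0.0391] z [0.0581 0.0613]
0.06 ypct [-0.003   0.0382] z [0.0577 0.0609]
0.07 ypct [-0.0025  0.0381] z [0.0573 0.0595]
0.08 ypct [-0.0026  0.038 ] z [0.0574 0.0594]
0.09 ypct [-0.006   0.0421] z [0.0548 0.0591]
0.1 ypct [-0.0065  0.0411] z [0.0546 0.0588]
fork [[-0.022, -0.0106, 0.0732], [-0.0119, 0.0224, 0.0828]]
fork [[0.0689, -0.0107, 0.0734], [0.0787, 0.0226, 0.0828]]
board [[-0.1048, -0.0284, 0.0082], [0.1001, 0.04, 0.0123]]
```

```bash
cat >> h.py <<'E'
pi=np.pi
def W(o,yaw,x,y,z):
    c,s=np.cos(yaw),np.sin(yaw); return np.array([o[0]+c*x-s*y,o[1]+s*x+c*y,z])
E
python3 - <<'E'
from h import *
p=W((.635,-.235),1.407,-.0073,.0019,.042); print(p)
r=[pi,0,1.406]
movep(p+[0,0,.08],r); print(move_l(p,feed=.08,max_force=10)); o=observe(); print(o["eef_pos"],o["ft_force"])
gripper_to(.0,f_grip=80); o=observe(); print(o["opening"],o["grasp_force"],o["ft_force"])
move_l(p+[0,0,.05],feed=.05); hold(.2); o=observe(); print(o["time_s"],o["eef_pos"],o["tcp_rot"],o["ft_force"],o["opening"])
move_l(p+[0,0,.12],feed=.15)
hold(.3); snap("wrist","w_held"); cv2.imwrite("pics/held_v.png",cv2.imread("pics/w_held.png"))
E
```

```text
[ 0.63193506 -0.24189247  0.042     ]
False
[ 0.63248608 -0.24221183  0.04280154] [-0.21753434 -0.32065701 -0.08590359]
0.02092038461881254 78.64740371704102 [0.89967457 0.47165091 1.13746028]
8.6 [ 0.63171066 -0.24176836  0.09152381] [-3.14091038e+00 -2.24007317e-04  1.40602246e+00] [-0.51496122 -0.36448578 -0.83307405] 0.021327945523781828
```

View pics/held_v.png

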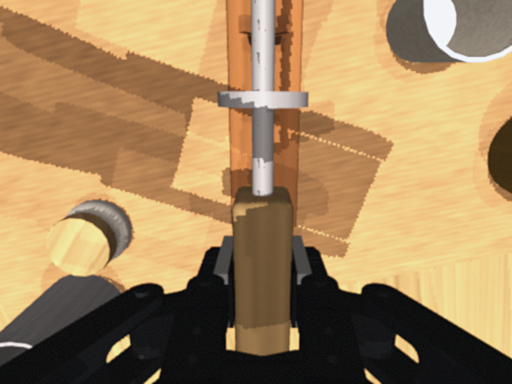

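```bash
python3 - <<'E'
from fit import *
o=observe(); e=o["eef_pos"]; yaw=o["tcp_rot"][2]; print(e,o["tcp_rot"],o["ft_force"])
P,im,hsv,c=cloud("w_held"); q=fr(P,e[:2],yaw); q[...,2]-=e[2]
h=q[(abs(q[...,1])<.025)&(q[...,2]>.005)&(q[...,2]<.05)]
for x in np.arange(-.04,.13,.006):
    s=h[abs(h[:,0]-x)<.003]
    if len(s)>15: print(round(x,3),len(s),"y",np.percentile(s[:,1],[2,98]).round(4),round(np.percentile(s[:,1],[2,98]).mean(),4),"z",np.percentile(s[:,2],[50,97]).round(4))
s=h[(abs(h[:,1])>.007)&(h[:,2]>.015)&(h[:,0]>.05)]; print("collar",np.percentile(s[:,0],[1,50,99]))
s=h[(h[:,2]>.028)&(h[:,0]<.05)]; print("handle",np.percentile(s[:,0],[1,99]))
E
```

```text
[ 0.63150362 -0.24170234  0.16097169] [-3.14011359e+00 -4.79879793e-04  1.40597558e+00] [ 0.20969168 -0.50725397 -1.3822242 ]
-0.028 250 y [-0.0096  0.0112] 0.0008 z [0.0303 0.0312]
-0.022 707 y [-0.0095  0.0112] 0.0009 z [0.0303 0.0314]
-0.016 736 y [-0.0098  0.0111] 0.0007 z [0.0304 0.0313]
-0.01 853 y [-0.0111  0.0125] 0.0007 z [0.0305 0.0377]
-0.004 1150 y [-0.0118  0.0131] 0.0007 z [0.0307 0.047 ]
0.002 1117 y [-0.0115  0.0128] 0.0007 z [0.0306 0.0454]
0.008 2020 y [-0.0228  0.0241] 0.0006 z [0.0299 0.0414]
0.014 3251 y [-0.022   0.0233] 0.0006 z [0.0314 0.0493]
0.02 919 y [-0.0096  0.0111] 0.0007 z [0.0303 0.0314]
0.026 961 y [-0.0098  0.0109] 0.0005 z [0.0303 0.0316]
0.032 1426 y [-0.0097  0.011 ] 0.0007 z [0.0295 0.0312]
0.038 607 y [-0.0068  0.0083] 0.0008 z [0.0209 0.0278]
0.044 336 y [-0.0031  0.0042] 0.0006 z [0.0208 0.0223]
0.05 359 y [-0.0031  0.0046] 0.0008 z [0.0207 0.0223]
0.056 374 y [-0.003   0.0046] 0.0008 z [0.0206 0.0221]
0.062 379 y [-0.003   0.0045] 0.0008 z [0.0206 0.0222]
0.068 1263 y [-0.0139  0.0151] 0.0006 z [0.0313 0.0339]
0.074 699 y [-0.0129  0.0144] 0.0008 z [0.0232 0.0337]
0.08 430 y [-0.0032  0.0044] 0.0006 z [0.0206 0.0222]
0.086 449 y [-0.0031  0.0043] 0.0006 z [0.0207 0.0223]
0.092 469 y [-0.0033  0.0043] 0.0005 z [0.0207 0.0222]
0.098 425 y [-0.0033  0.0042] 0.0005 z [0.0207 0.0222]
collar [0.06706401 0.06954148 0.07199941]
handle [-0.02618972  0.03437259]
```

```bash
cat >> h.py <<'E'
CY=1.477; CO=W((.487,.21),1.47,0,.0163,0)[:2]   # cradle axis (bias removed), x as in measuring frame
ZT=.0572
def ct(x,y=0,z=ZT): return W(CO,CY,x,y,z)
def loc(): 
    o=observe(); q=fr(o["eef_pos"],CO,CY); f=o["ft_force"]; c,s=np.cos(CY),np.sin(CY)
    return q.round(4),np.round([c*f[0]+s*f[1],-s*f[0]+c*f[1],f[2]],2),o["tcp_rot"].round(4),round(o["time_s"],2)
E
python3 - <<'E'
from h import *
r=[pi,0,CY]
movep(ct(-.26,0,.18),r); move_l(ct(-.26),feed=.15); hold(.4); q,f,_,_=loc(); print(loc())
dy,dz=-q[1],ZT-q[2]
print(move_l(ct(-.21,dy,ZT+dz),feed=.04,max_force=4)); hold(.3); print(loc())
print(move_l(ct(-.165,dy,ZT+dz),feed=.03,max_force=4)); hold(.3); print(loc())
_,a,_=snap("wrist","w_thr"); _,b,_=snap("scene","s_thr"); b=cv2.resize(b[140:212,250:346],(512,384),interpolation=cv2.INTER_CUBIC)
cv2.imwrite("pics/thr_v.png",cv2.resize(np.hstack([a,b]),(800,300))[:,:,::-1])
E
```

```text
(array([-0.26  , -0.0003,  0.0576]), array([-0.93, -0.4 , -1.3 ]), array([3.1408e+00, 1.0000e-04, 1.4771e+00]), 11.98)
False
(array([-0.2101,  0.0003,  0.0568]), array([-0.25,  0.02, -1.  ]), array([-3.1415,  0.    ,  1.4768]), 13.68)
False
(array([-0.1651,  0.0003,  0.0568]), array([ 0.35, -0.31, -1.92]), array([3.1415, 0.    , 1.4769]), 15.63)
```

View pics/thr_v.png

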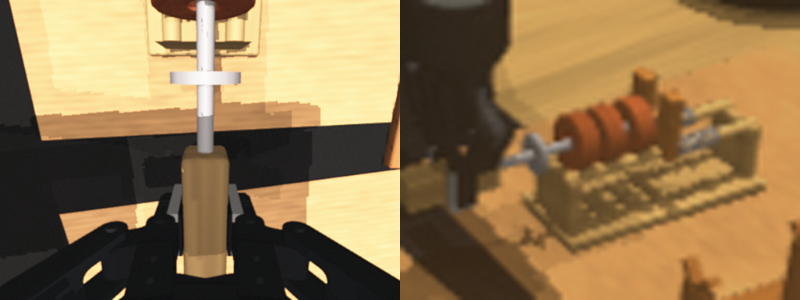

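```bash
python3 - <<'E'
from h import *
dy,dz=.0001,.0001
def go(x,feed,mf): return move_l(ct(x,dy,ZT+dz),feed=feed,max_force=mf)
print(go(-.14,.04,4)); hold(.3); 
F0=np.mean([ (hold(.03),loc()[1])[1] for _ in range(8)],0); print(F0,loc())
hit=go(-.072,.015,3.5); print(hit,loc())
if hit:
    x=loc()[0][0]; xs=x; f=0
    for i in range(25):
        f=-np.mean([(hold(.03),loc()[1][0])[1] for _ in range(4)])+F0[0]; print(round(x,5),round(f,2),loc()[0][0])
        if f>6.6: break
        x+=np.clip((7-f)/5e3*.7,.0001,.0006); go(x,.01,8)
    g=[(hold(.1),F0[0]-loc()[1][0])[1] for _ in range(12)]; print(np.round(g,2),loc())
_,a,_=snap("wrist","w_prs"); _,b,_=snap("scene","s_prs"); b=cv2.resize(b[140:212,250:346],(512,384),interpolation=cv2.INTER_CUBIC)
cv2.imwrite("pics/prs_v.png",cv2.resize(np.hstack([a,b]),(800,300))[:,:,::-1])
E
```

```text
False
[-0.2075 -0.13   -1.42  ] (array([-1.401e-01,  1.000e-04,  5.730e-02]), array([-0.33, -0.85, -0.35]), array([-3.1416, -0.    ,  1.4769]), 17.07)
True (array([-0.1134,  0.0006,  0.0567]), array([-1.76, -0.16, -1.26]), array([-3.1406e+00,  1.0000e-03,  1.4774e+00]), 19.18)
-0.1134 -0.17 -0.1136
-0.1128 3.88 -0.1133
-0.11236 5.68 -0.113
-0.11218 5.3 -0.1128
-0.11194 7.0 -0.1127
[5.49 6.55 6.84 6.08 6.76 7.43 5.84 5.67 5.26 6.79 7.03 5.91] (array([-0.1128,  0.001 ,  0.0567]), array([-6.12,  3.5 , -3.91]), array([-3.1377e+00,  2.8000e-03,  1.4775e+00]), 22.12)
```

View pics/prs_v.png

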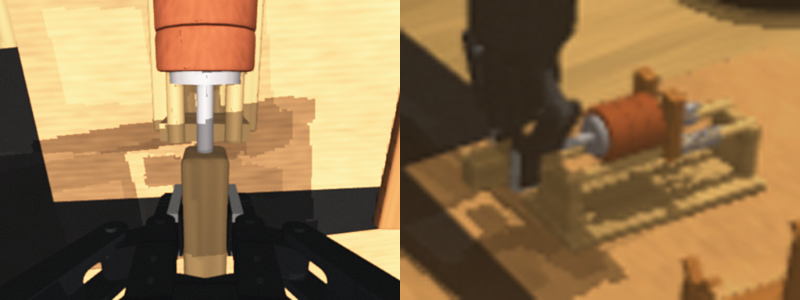

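```bash
python3 - <<'E'
from h import *
dy,dz=.0001,.0001; F0=np.array([-.21,-.13,-1.42])
def go(x,feed,mf=None): return move_l(ct(x,dy,ZT+dz),feed=feed,max_force=mf)
gripper_to(0,f_grip=110); print(loc())
go(-.11182,.01,6); g=[(hold(.1),F0-loc()[1])[1] for _ in range(12)]; print(np.mean(g,0).round(2),np.max(g,0))
x=-.11182
for i in range(8):
    x-=.0005; go(x,.01); f=np.mean([(hold(.03),loc()[1])[1] for _ in range(4)],0)-F0; print(round(x,4),f.round(2),loc()[0])
    if f[0]>-1.0: break
print(loc())
E
```

```text
(array([-0.1127,  0.0009,  0.0568]), array([-6.34,  2.01, -3.38]), array([-3.1378e+00,  2.7000e-03,  1.4775e+00]), 22.43)
[ 6.72 -2.82  2.05] [ 7.58 -2.19  2.86]
-0.1123 [-5.47  3.16 -1.63] [-0.113   0.0009  0.0568]
-0.1128 [-4.5   2.34 -2.49] [-0.1132  0.0008  0.0568]
-0.1133 [-3.45  2.19 -1.65] [-1.134e-01  1.000e-04  5.730e-02]
-0.1138 [-1.38  0.47 -1.14] [-0.1136 -0.0003  0.0576]
-0.1143 [ 0.39  0.14 -0.31] [-1.142e-01 -1.000e-04  5.740e-02]
(array([-1.142e-01, -1.000e-04,  5.740e-02]), array([ 0.53,  0.22, -2.28]), array([-3.1401e+00,  9.0000e-04,  1.4771e+00]), 25.8)
```

```bash
python3 - <<'E'
from h import *
x=-.1142
move_l(ct(x,0,ZT+.006),feed=.015); print(loc())
move_l(ct(x,0,ZT+.05),feed=.04); print(loc())
move_l(ct(x,0,ZT+.08),feed=.05,rotation=[pi,-.06,CY]); hold(.4); print(loc())
_,a,_=snap("wrist","w_lift"); _,b,_=snap("side","s_lift"); b=cv2.resize(b[110:206,170:298],(512,384),interpolation=cv2.INTER_CUBIC)
cv2.imwrite("pics/lift_v.png",cv2.resize(np.hstack([a,b]),(800,300))[:,:,::-1])
o=observe(); e=o["eef_pos"]
P,im,hsv,c=cloud("w_lift"); from scipy.spatial.transform import Rotation as R
q=(P-e)@R.from_euler("xyz",o["tcp_rot"]).as_matrix(); q=q*[1,-1,-1]
h=q[(abs(q[...,1])<.03)&(q[...,2]>.005)&(q[...,2]<.06)]
for X in (-.02,.026,.05,.056,.062,.07,.08,.09,.1,.11):
    s=h[abs(h[:,0]-X)<.003]
    if len(s)>15: print(X,"y",np.percentile(s[:,1],[2,98]).mean().round(4),"z",np.percentile(s[:,2],[50,97]).round(4))
E
```

```text
(array([-0.1142, -0.    ,  0.0633]), array([-0.09,  0.29, -1.7 ]), array([-3.1398e+00,  1.1000e-03,  1.4770e+00]), 26.34)
(array([-0.1142,  0.0003,  0.1069]), array([ 0.57, -0.02, -2.81]), array([-3.1390e+00,  1.3000e-03,  1.4771e+00]), 27.59)
(array([-1.141e-01,  1.000e-04,  1.370e-01]), array([ 1.2 , -0.6 , -2.77]), array([-3.1412, -0.06  ,  1.4771]), 28.74)
-0.02 y 0.0006 z [0.0306 0.0316]
0.026 y 0.0005 z [0.0304 0.0315]
0.05 y 0.0007 z [0.0208 0.0223]
0.056 y 0.0007 z [0.0208 0.0223]
0.062 y 0.0007 z [0.0206 0.0222]
0.07 y 0.0004 z [0.0316 0.035 ]
0.08 y 0.0008 z [0.0344 0.0372]
0.09 y 0.0008 z [0.0341 0.037 ]
0.1 y 0.0004 z [0.0266 0.0325]
```

View pics/lift_v.png

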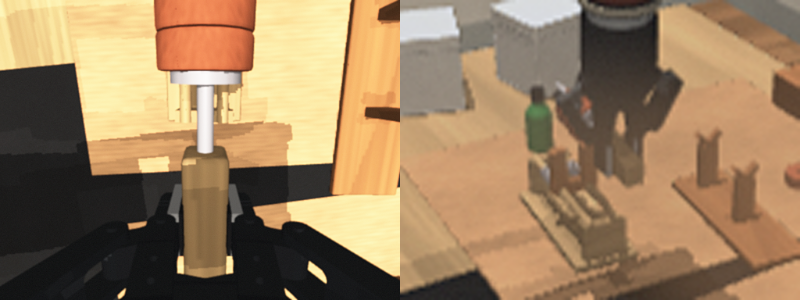

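```bash
python3 - <<'E'
from h import *
SY=1.472; S=lambda z,dx=0,dy=0: W((.645,.14),SY,-.068+dx,.0052+dy,z)
sl=lambda: (fr(observe()["eef_pos"],S(0)[:2],SY).round(4),observe()["ft_force"].round(2),observe()["time_s"])
move_l(S(.137),feed=.12,rotation=[pi,-.06,SY]); 
move_l(S(.105),feed=.05,rotation=[pi,0,SY]); hold(.4); q=sl()[0]; print(sl())
dx,dy=-q[0],-q[1]; dz=.105-q[2]
move_l(S(.068+dz,dx,dy),feed=.05); hold(.3); print(sl())
print(move_l(S(.0555+dz,dx,dy),feed=.01,max_force=3)); print(sl())
_,a,_=snap("wrist","w_set"); _,b,_=snap("scene","s_set"); b=cv2.resize(b[170:260,260:380],(512,384),interpolation=cv2.INTER_CUBIC)
cv2.imwrite("pics/set_v.png",cv2.resize(np.hstack([a,b]),(800,300))[:,:,::-1])
E
```

```text
(array([-1.000e-04, -1.000e-04,  1.052e-01]), array([ 0.79,  0.71, -2.54]), 31.6417)
(array([ 0.0001, -0.0001,  0.0682]), array([-0.54, -0.44, -3.14]), 32.8333)
True
(array([0.0001, 0.0004, 0.0571]), array([-0.5 , -1.04,  5.14]), 33.8)
```

View pics/set_v.png

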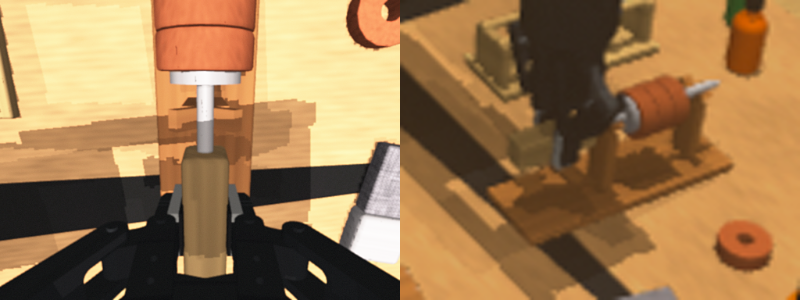

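The skewer sits in both forks: the wrist view (left) shows the rear fork under the bare rod at (205,110), and the scene view (right) shows the tip past the front fork at (690,90). The rings are together at the collar, so I'm releasing.

```bash
python3 - <<'E'
from h import *
gripper_to(.06); o=observe(); print(o["opening"],o["ft_force"]); e=o["eef_pos"]
move_l(e+[0,0,.14],feed=.1); hold(.6); c,a,_=snap("wrist","w_fin"); _,b,_=snap("scene","s_fin"); b=cv2.resize(b[170:260,260:380],(512,384),interpolation=cv2.INTER_CUBIC)
cv2.imwrite("pics/fin_v.png",cv2.resize(np.hstack([a,b]),(800,300))[:,:,::-1])
P,*_=cloud("w_fin"); q=fr(P,W((.645,.14),1.472,-.068,.0059,0)[:2],1.472)
h=q[(abs(q[...,1])<.03)&(q[...,2]>.06)&(q[...,2]<.11)]
for X in (-.03,0,.02,.042,.06,.069,.08,.1,.115,.13,.15,.16,.166):
    s=h[abs(h[:,0]-X)<.003]
    if len(s)>5: print(X,"y",np.percentile(s[:,1],[2,98]).mean().round(4),"z",np.percentile(s[:,2],[50,97]).round(4))
print(observe()["time_s"])
E
```

```text
0.05995264289819331 [0.24512989 0.01410702 0.88159935]
-0.03 y 0.0 z [0.0879 0.089 ]
0 y 0.0001 z [0.0878 0.0891]
0.02 y 0.0003 z [0.0879 0.0894]
0.042 y -0.0001 z [0.0786 0.0799]
0.06 y 0.0004 z [0.0784 0.0802]
0.069 y 0.0004 z [0.0889 0.0916]
0.08 y 0.0004 z [0.0917 0.0948]
0.1 y 0.0005 z [0.0915 0.095 ]
0.115 y 0.0001 z [0.0916 0.095 ]
0.13 y 0.0002 z [0.0782 0.0802]
36.6083
```

View pics/fin_v.png

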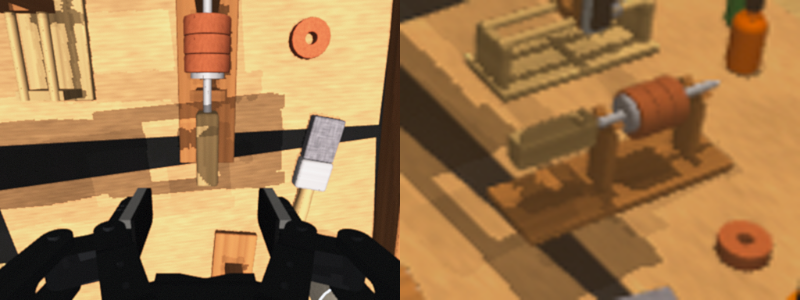

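The skewer hangs level at an axis height of about 75 mm. All three rings touch each other and the collar, and the robot is clear.

```bash
python3 -c "
from plant import *
print(job_done())"
```

```text
the job is handed in; nothing more can be done
None
```

I handed the job in at about 37 s: the three rings were threaded and pressed against the stop at about 6.7 N for 1.2 s, and the skewer now hangs level in both stand forks, tip the way the stand runs, with the gripper clear.

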